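# Roll the rolling pin aside to the end of the pastry board

### The arm

A 7-joint arm with a two-finger parallel gripper is mounted at the origin on the work surface. World frame = base frame: x ahead of the robot, y to its left, z up, the work surface at z = 0. Lengths are in m, angles in rad, forces in N, time in s.
With the tool pointing down it reaches from about 0.425 to 0.925 m from the base axis. Payload 6.8 kg.
Tool frame: the origin (TCP) lies at the very end of the fingers, on their centre line; the grasp point (between the pads) lies 19 mm behind it; x points along the fingers, z is the direction in which the jaws open and shut, and the axes are right-handed (so a half turn about x gives the same grasp; the last joint's range is limited). The gripper opens to 85 mm and grips with 20 to 120 N. Pads are 22 mm wide; open, the fingers measure 114 mm over their backs; the gripper's body (76 mm by 85 mm) begins 54 mm behind the grasp point. The pads swing forward as they close: fully open they stand 13 mm farther back than shut.
Start: joints at [1.056, 0.477, 0.022, 1.555, -0.011, 1.109, -0.083], TCP at [0.267, -0.62, 0.207] pointing down, gripper open.
Joint ranges: [-2.96, 2.96], [-0.34, 2.1], [-1.41, 1.46], [0.24, 2.44], [-1.37, 4.51], [0.17, 1.92], [-2.96, 2.96]. Speed limits (rad/s): [2.39, 2.39, 3.14, 3.14, 3.14, 3.14, 3.14].

### API

Orientations are given as a unit quaternion [x, y, z, w].
In Python, from bench import arm, vision gives the robot as it stands. The module is installed in compiled form; this text tells all that it offers.
- The arm moves only by the shell command python3 -m inch 'ROWS' [FORCE]. ROWS is JSON, a list that holds one entry, the list of rows, each a list of 7 numbers: the shift along the tool's x, y, z in cm, then the turn, a rotation vector about the tool's x, y, z in degrees, then the closure in counts, from 0 (fully open) to 255 (shut). In form: [[[x, y, z, ax, ay, az, jaw], ...]]. A call has exactly 10 rows; each row is the pose to reach, as a shift and turn from the pose commanded when the call began, along the tool's axes at that moment; what a row does not reach only later rows make up. A row lasts 1/8 s, in which the tool goes at most 62.5 mm and 10.7 degrees, less where a joint would pass 70% of its speed; a pose out of reach is approached as far as the arm can. A call with a gripper value outside its range is refused whole. The fingers move at their own pace and stop on an object; FORCE is the grip in N (left out, the last holds). Time passes only in rows, so rows that repeat a pose let the fingers close, or fill a call up. It gives the time, the measured TCP pose, the force and the opening at its end, in the units of the state.
- arm.get_obs(): the state, without advancing time (a new reading comes with each control period).
- vision.read_camera(name): name is "scene" or "top" or "wrist"; returns (picture, depth): 400x640x3 uint8, blue, green, red; 400x640 float32, m along the optical axis (not along the pixel's ray), 0 where there is no reading.
- vision.camera_params(name): a dict with "K" (3x3 intrinsics, pixels), "position" and "rotation" of the camera in the world. Camera axes: x right, y up, looking along -z (the intrinsics and any distortion apply to the point x, -y, -z); pixel columns grow to the right and rows downward; lengths in m; the calibration is good to about 2 mm. The wrist camera is an equidistant fisheye: a pixel r from the principal point sees the ray r / f radians off the axis. A picture is of the moment at which its call begins: read the wrist's pose just before it. camera_params takes no time and is no camera call; for the wrist camera it gives the pose at the moment of the call.
- arm.job_done(): hands the job in, once; it reports no verdict.
Trained networks look in the newest picture that a camera, given by its name, has taken for a name from the list of things; names that differ only in an ending like _2 or _b are one class to them, and where a whole thing is asked for, a point or a joint stands for the part that bears it (a point fixed in the world has none). Each returns a list of dicts, best first, with "score" (0 to 1); they miss things now and then, are a little off and sometimes report something else, mostly with a low value. They report only what shows in the picture. A call takes as long as a camera call.
- vision.regions_of(camera, target): "mask" (400x640 bool, what is visible of it) and "at" ([column, row] in pixels, amid what is visible of it).
- vision.landmark_of(camera, target): "at" ([column, row] in pixels: a listed point, or the origin of a listed thing).
The state is a dict: "time": time; "q": joint angles; "joint_velocities": joint speeds; "joint_torque": joint torques, N m; "tool_pos": TCP position; "tcp_rot": TCP orientation; "contact_force": force on the tool from outside, world axes, zero at the start; "moment": the same for the moment, N m; "width": finger opening in m.
Only numpy, scipy, OpenCV 4.12 (cv2) and the standard library are available. Lean on these libraries where they do the work, as an engineer would, in place of code of your own. Each camera call takes 0.05 s, during which the arm holds its last target.

### The job

Clear the pastry board for the dough: with fingertips on top of the rolling pin, roll it, under control, to the robot's left, away from the cutters, until it lies still on the dark strip at that end of the board, with the whole length of the barrel on the strip. Roll it, do not drag, grip or lift it or reach down its sides, keep it on the board, and leave everything else where it is.

Things in the scene. Friction and masses are not known exactly. Their poses are not given: they have to be found in the camera images.
- board: Wooden pastry board fixed flat on the counter, 380 mm (its x, away from the robot within 12 degrees) by 560 mm (its y, to the robot's left) by 22 mm thick. Origin: centre of its underside. The middle is pale wood; across each end in y runs a flush dark-wood strip (breadboard end) 70 mm wide, 380 mm long. No lip: past the edge the pin would drop to the counter.
- end_strip (a point): Centre of the top face of the dark strip at the board's left end, 245 mm along the board's +y from its centre; axes as the board's (x along the strip, away from the robot; y to the left, the way to roll). The strip reaches 35 mm either side of this point in y (on the left that is the board's edge) and 190 mm in x.
- pin: Wooden rolling pin, about 0.6 kg, one piece. Barrel: cylinder 60 mm in diameter, 250 mm long; a handle 29 mm thick sticks 90 mm out of each end, clear of the board. Origin: middle of the barrel on its axis, 30 mm above the board; its x is the axis, at the start within 7 degrees of the board's x, the pin on the pale middle; y and z turn as it rolls. Hardly slips on the board; at rest it stays put.
- barrel_far (a point): Centre of the barrel's end face at the pin's +x end, away from the robot, on the axis, 125 mm from the pin's origin. Rolling resistance is slight: left alone at 0.1 m/s the pin runs on 10 to 20 mm. Fingers grip the wood (friction about 0.5 to 0.7): a non-slipping fingertip pressed on top with 3 to 10 N moves twice as far as the pin.
- barrel_near (a point): Centre of the barrel's other end face, at the pin's -x end, nearer the robot, on the axis, 125 mm from the pin's origin. The pin keeps its heading: it rolls square to its own axis, also when pushed off-centre; the skew it starts with leaves room enough on the strip.
- cutter_big: Round steel pastry cutter, open ring 64 mm across its rim and 30 mm tall, standing on the right part of the board. Origin: centre of its underside. Leave alone.
- cutter_small: Round steel pastry cutter, open ring 48 mm across its rim and 30 mm tall, standing on the right part of the board. Origin: centre of its underside. Leave alone.
- scraper: Bench scraper lying flat on the right part of the board: steel blade 75 by 150 mm, black handle roll 27 mm thick along one long edge. Origin: on the board below the joint of blade and handle. Leave alone.
- glass: Drinking glass, 68 mm across and 100 mm tall, on the counter beside the board. Origin: centre of its underside. Leave alone.
- pusher: Clear plastic food pusher of the processor standing on end, 68 mm across its top flange and 130 mm tall, on the counter beside the board. Origin: centre of its underside. Leave alone.
- jar: Amber glass storage jar with a steel lid, 72 mm across and 95 mm tall, on the counter beside the board. Origin: centre of its underside. Leave alone.

How it is judged:
By the outcome, as a careful person would: the job done as asked, in the order asked, and still so for the second after the job is handed in, with the robot touching nothing.
It also fails if it takes over 72 s, if anything falls off the work surface, if the arm or the gripper's body presses on something with over 40 N, if the wrist force passes 120 N, or if a joint passes its speed limit or range.

## Working session

There is one attempt and no reset: what is moved stays moved. The work goes in short steps, Python scripts to look and compute and a shell command to move; the robot and the scene stay as the last step left them, time stands still between calls to the robot, and variables do not carry over. Pictures are saved under pics/ and viewed, and the job is handed in when it is done.

```bash
mkdir -p pics; python3 - <<'E'
from bench import arm, vision
import cv2
o=arm.get_obs(); print({k:(v if not hasattr(v,'round') else v) for k,v in o.items()})
for n in("scene","top","wrist"):
    p,d=vision.read_camera(n); cv2.imwrite(f"pics/{n}0.png",p); c=vision.camera_params(n); print(n,c)
E
```

```text
{'time': 0.0, 'q': array([ 1.05589045,  0.47782217,  0.02233272,  1.55647715, -0.01148745,
        1.10930047, -0.08308061]), 'joint_velocities': array([-4.49913451e-04,  8.98565867e-04, -1.33155006e-03,  1.00307264e-03,
        4.22981861e-05, -3.59266403e-04, -4.97962237e-04]), 'joint_torque': array([ 5.14277672e-04, -5.96448576e+01,  1.60779074e+00, -2.81194103e+01,
        1.23992699e-02,  9.48830915e-03,  7.23557918e-06]), 'tool_pos': array([ 0.26680573, -0.61931947,  0.20549999]), 'tcp_rot': array([ 0.38899513,  0.59128616, -0.38835505,  0.59012188]), 'contact_force': array([-0.5011747 , -0.40999456, -0.5048556 ]), 'moment': array([-0.04955442, -0.03490879,  0.01990288]), 'width': 0.08494415991076736}
scene {'K': array([[472.60914013,   0.        , 317.08635358],
       [  0.        , 472.60914013, 190.55958746],
       [  0.        ,   0.        ,   1.        ]]), 'position': array([ 1.19135199, -0.55349172,  1.17407748]), 'rotation': array([0.28492719, 0.12752189, 0.40142197, 0.86105462])}
top {'K': array([[402.20455772,   0.        , 316.95909703],
       [  0.        , 402.20455772, 204.1003565 ],
       [  0.        ,   0.        ,   1.        ]]), 'position': array([ 0.50528182, -0.03653674,  1.42441572]), 'rotation': array([-0.03016804,  0.01197253,  0.70987836, -0.70357605])}
wrist {'K': array([[309.70691629,   0.        , 320.32326876],
       [  0.        , 309.70691629, 199.56627835],
       [  0.        ,   0.        ,   1.        ]]), 'position': array([ 0.33992159, -0.5886082 ,  0.37390081]), 'rotation': array([-0.1319274 ,  0.0881303 , -0.54273597,  0.82478232])}
```

View pics/top0.png

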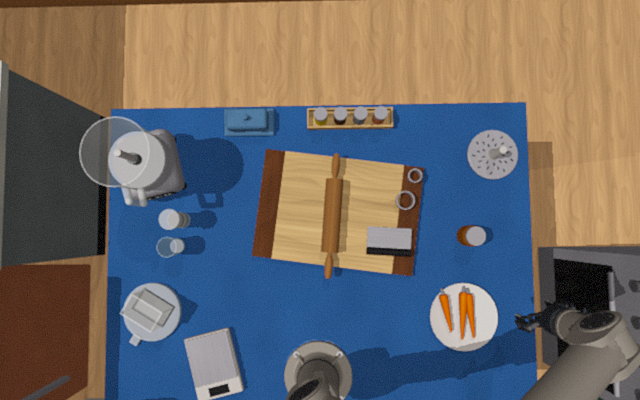

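View pics/scene0.png

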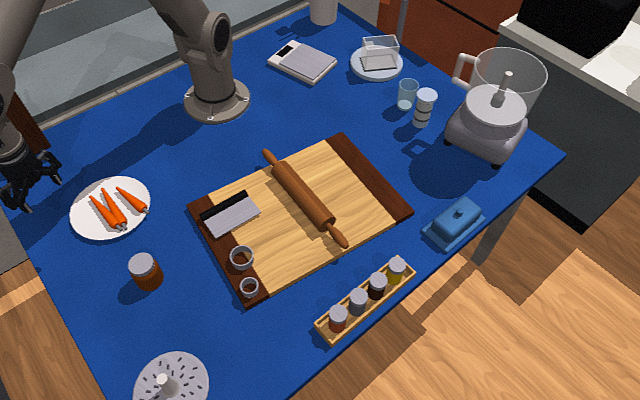

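```bash
cat > h.py <<'E'
from bench import arm, vision
import numpy as np, cv2
from scipy.spatial.transform import Rotation as R
def ray(n,px):
    c=vision.camera_params(n);K=c['K']
    v=np.array([(px[0]-K[0,2])/K[0,0],-(px[1]-K[1,2])/K[1,1],-1.])
    return np.array(c['position']),R.from_quat(c['rotation']).as_matrix()@v
def atz(n,px,z):
    p,v=ray(n,px); return p+v*(z-p[2])/v[2]
def atd(n,px,d):
    p,v=ray(n,px); return p+v*d[...,]
E
python3 - <<'E'
from h import *
for n in("top","scene"):
    p,d=vision.read_camera(n)
    for t,z in(("pin",.052),("barrel_far",.052),("barrel_near",.052),("end_strip",.022),("board",0),("cutter_big",.022),("cutter_small",.022),("scraper",.022),("glass",0),("pusher",0),("jar",0)):
        for r in vision.landmark_of(n,t)[:2]: 
            print(n,t,round(r['score'],2),np.round(r['at'],1),np.round(atz(n,r['at'],z),3))
print(arm.get_obs()['time'])
E
```

```text
top pin 0.84 [331.2 216.4] [ 0.545 -0.05   0.052]
top barrel_far 0.62 [334.4 181. ] [ 0.666 -0.062  0.052]
top barrel_near 0.71 [329.6 249.7] [ 0.432 -0.043  0.052]
top end_strip 0.91 [267.9 201.3] [0.601 0.171 0.022]
top end_strip 0.42 [331.  252.9] [ 0.419 -0.048  0.022]
top board 0.71 [336.6 211.3] [ 0.564 -0.07   0.   ]
top cutter_big 0.64 [403.6 200.3] [ 0.599 -0.302  0.022]
top cutter_small 0.66 [413.3 178.3] [ 0.676 -0.337  0.022]
top scraper 0.67 [387.8 249.8] [ 0.429 -0.244  0.022]
top glass 0.78 [179.8 243. ] [0.456 0.489 0.   ]
top pusher 0.8 [182.1 221.6] [0.533 0.482 0.   ]
top jar 0.56 [463.2 233.7] [ 0.482 -0.511  0.   ]
scene pin 0.66 [300.5 195.9] [ 0.55  -0.062  0.052]
scene barrel_far 0.7 [325.5 224.5] [ 0.672 -0.07   0.052]
scene barrel_far 0.2 [299.4 193.6] [ 0.542 -0.059  0.052]
scene barrel_near 0.6 [279.  168.6] [ 0.429 -0.048  0.052]
scene end_strip 0.94 [365.  172.5] [0.592 0.162 0.022]
scene board 0.85 [301.9 208.2] [ 0.559 -0.065  0.   ]
scene cutter_big 0.67 [241.6 259. ] [ 0.595 -0.306  0.022]
scene cutter_small 0.48 [250.  288.9] [ 0.682 -0.34   0.022]
scene glass 0.75 [405.3 107.6] [0.458 0.49  0.   ]
scene pusher 0.57 [419.3 122.3] [0.54  0.474 0.   ]
scene jar 0.71 [149.2 278.9] [ 0.474 -0.527  0.   ]
1.35
```

The top view shows the pin centred near (331,216), the left dark strip near (268,203), and the cutters and scraper at right around (405,200), (415,177) and (388,240). Next I'll refine these with depth.

```bash
cat > meas.py <<'E'
from h import *
def cloud(n):
    p,d=vision.read_camera(n); c=vision.camera_params(n);K=c['K']
    v,u=np.mgrid[:400,:640]
    P=np.stack([(u-K[0,2])/K[0,0]*d,-(v-K[1,2])/K[1,1]*d,-d],-1)
    W=P@R.from_quat(c['rotation']).as_matrix().T+c['position']
    W[d==0]=np.nan
    return p,W
def measure(n='top'):
    p,W=cloud(n)
    r=vision.regions_of(n,'board'); m=r[0]['mask']; print('board score',r[0]['score'],m.sum(), 'z med',np.nanmedian(W[...,2][m]))
    q=vision.regions_of(n,'pin'); pm=q[0]['mask'] if q else None
    k=np.argwhere(m)[:,::-1]
    pts=np.array([atz(n,a,.022)[:2] for a in k[::1]])
    rect=cv2.minAreaRect((pts*1000).astype(np.float32)); print('board rect mm',rect)
    if q:
        print('pin',[(x['score'],x['mask'].sum()) for x in q[:2]])
        w=W[pm]; w=w[np.isfinite(w).all(1)]; print('pin z pct',np.percentile(w[:,2],[5,50,90,95,99]))
        hi=w[w[:,2]>.065]; c=hi[:,:2].mean(0); U,S,V=np.linalg.svd(hi[:,:2]-c); a=V[0]*np.sign(V[0][0])
        t=(hi[:,:2]-c)@a; s=(hi[:,:2]-c)@[-a[1],a[0]]
        print('barrel top: n',len(hi),'c',c,'ang',np.degrees(np.arctan2(a[1],a[0])),'ends',np.percentile(t,[1,99]),'side',np.percentile(s,[1,99]))
        rp=cv2.minAreaRect((np.array([atz(n,a_[::-1],.052)[:2] for a_ in np.argwhere(pm)])*1000).astype(np.float32)); print('pin rect',rp)
    return p,W
if __name__=='__main__':
    measure('top'); measure('scene'); print(arm.get_obs()['time'])
E
python3 meas.py
```

```text
board score 0.66 14731 z med 0.02129868046757799Traceback (most recent call last):
  File "meas.py", line 25, in <module>
    measure('top'); measure('scene'); print(arm.get_obs()['time'])
    ~~~~~~~^^^^^^^
  File "meas.py", line 14, in measure
    pts=np.array([atz(n,a,.022)[:2] for a in k[::1]])
                  ~~~^^^^^^^^^^
  File "h.py", line 9, in atz
    p,v=ray(n,px); return p+v*(z-p[2])/v[2]
        ~~~^^^^^^
  File "h.py", line 5, in ray
    c=vision.camera_params(n);K=c['K']
ValueError: time passes only in moves, steps and waits
```

```bash
python3 - <<'E'
import cv2
p=cv2.imread('pics/top0.png')[130:290,230:450]
cv2.imwrite('pics/crop0.png',cv2.resize(p,None,fx=3.5,fy=3.5,interpolation=cv2.INTER_CUBIC))
E
```

```text
(no output)
```

View pics/crop0.png

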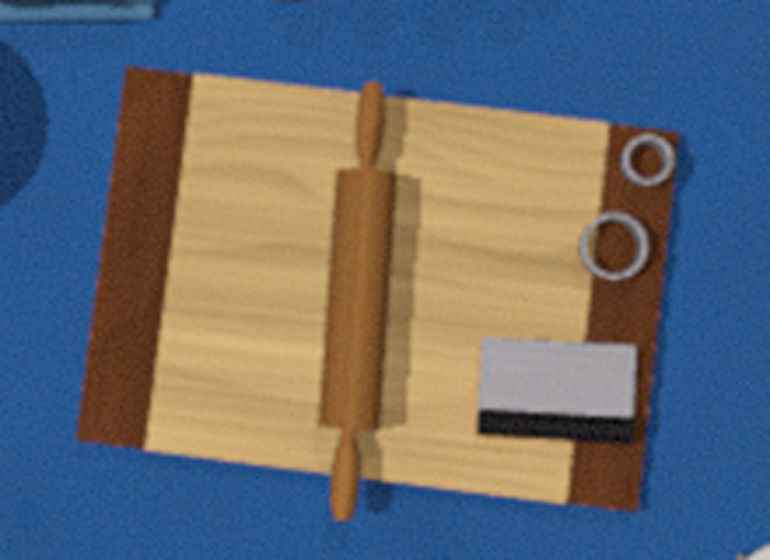

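The crop is clear: the barrel is nearly parallel to the board's x, and the left strip is empty. My measuring script called `camera_params` too often, so I'll vectorise it.

```bash
python3 - <<'E'
s=open('h.py').read()
s=s.replace("def ray","_c={}\ndef cam(n):\n    if n not in _c: _c[n]=vision.camera_params(n)\n    return _c[n]\ndef ray").replace("c=vision.camera_params(n);K","c=cam(n);K")
open('h.py','w').write(s)
s=open('meas.py').read().replace("c=vision.camera_params(n);K","c=cam(n);K"); open('meas.py','w').write(s)
E
python3 meas.py
python3 - <<'E'
from h import *
p=cv2.imread('pics/crop0.png')
def f(x,y,z): return atz('top',(230+(x+.5)/3.5-.5,130+(y+.5)/3.5-.5),z)
C=[f(127,67,.022),f(679,132,.022),f(640,509,.022),f(78,440,.022)]
print(np.round(C,3), [np.linalg.norm(C[i]-C[(i+1)%4]) for i in range(4)])
c=np.mean(C,0); ax=(C[0]+C[1]-C[2]-C[3]); ang=np.arctan2(ax[1],ax[0]); ay=(C[0]+C[3]-C[1]-C[2]); ang2=np.arctan2(-ay[0],ay[1]); print(c,np.degrees([ang,ang2]))
# pin handle tips
a=f(373,83,.052);b=f(343,520,.052);print(a,b,np.linalg.norm(a-b),(a+b)/2,np.degrees(np.arctan2(*(a-b)[[1,0]])))
E
```

```text
board score 0.89 14676 z med 0.021294042244992206
board rect mm ((562.271240234375, -71.19778442382812), (564.1951904296875, 384.7398376464844), 82.28925323486328)
pin [(0.85, np.int64(1742))]
pin z pct [0.02578887 0.07341706 0.08181884 0.0833999  0.08572466]
barrel top: n 1231 c [ 0.54623976 -0.05019673] ang -4.652537104234247 ends [-0.19072763  0.1771281 ] side [-0.02618328  0.02611718]
pin rect ((546.5584106445312, -49.294715881347656), (63.670654296875, 427.92486572265625), 85.00853729248047)
board score 0.75 16906 z med 0.02169271442763554
board rect mm ((569.4892578125, -77.10086059570312), (564.1493530273438, 389.8840637207031), 82.17626953125)
pin [(0.56, np.int64(2037))]
pin z pct [0.05189464 0.07325787 0.0818589  0.08310551 0.08505609]
barrel top: n 1370 c [ 0.55963167 -0.06094163] ang -4.477495477419209 ends [-0.18763876  0.17568856] side [-0.02284426  0.02860937]
pin rect ((548.5108642578125, -55.09019470214844), (64.25631713867188, 431.75091552734375), 85.3267593383789)
1.8
[[ 0.787  0.178  0.022]
 [ 0.714 -0.374  0.022]
 [ 0.342 -0.327  0.022]
 [ 0.413  0.227  0.022]] [np.float64(0.5570018722386141), np.float64(0.3752799340878685), np.float64(0.5589617168663097), np.float64(0.3774414233765662)]
[ 0.56372693 -0.07401985  0.022     ] [-7.33233394 -7.3990024 ]
[ 0.76162774 -0.06923215  0.052     ] [ 0.33606775 -0.03560883  0.052     ] 0.42688620046315984 [ 0.54884775 -0.05242049  0.052     ] -4.517531451171238
```

```bash
cat > plan.py <<'E'
from h import *
import sys
def tool():
    o=arm.get_obs(); return o,R.from_quat(o['tcp_rot']).as_matrix()
if __name__=='__main__':
    o,M=tool(); print(np.round(M,3)); np.set_printoptions(suppress=True,precision=3)
    a=np.radians(-4.6); ax=np.array([np.cos(a),np.sin(a),0])
    cur=M[:,2]; best=None
    for s in(1,-1):
        Z=s*ax; X=np.array([0,0,-1.]); Y=np.cross(Z,X); T=np.stack([X,Y,Z],1)
        print('rot vec tool deg',np.degrees(R.from_matrix(M.T@T).as_rotvec()))
    tgt=np.array([.547,-.051,.2]); print('shift tool cm',M.T@(tgt-o['tool_pos'])*100)
E
python3 plan.py
```

```text
[[ 0.     0.918  0.396]
 [-0.     0.396 -0.918]
 [-1.     0.     0.   ]]
rot vec tool deg [-62.094   0.004   0.001]
rot vec tool deg [117.906   0.001  -0.004]
shift tool cm [  0.651  48.216 -41.178]
```

```bash
python3 -m inch '[[[0,2,-1.7,-3,0,0,255],[0,6,-5.1,-8,0,0,255],[0,11,-9.4,-15,0,0,255],[0,16,-13.7,-22,0,0,255],[0,21,-17.9,-29,0,0,255],[0,26,-22.2,-36,0,0,255],[0,31,-26.5,-43,0,0,255],[0,36,-30.7,-50,0,0,255],[0,40,-34.2,-56,0,0,255],[0,43,-36.7,-60,0,0,255]]]' 40; python3 plan.py
```

```text
time: 3.05
tool_pos: [0.5178, -0.1101, 0.2069]
tcp_rot: [0.04, 0.706, -0.04, 0.706]
contact_force: [0.6, -0.6, -0.0]
width: 0.0001
[[ 0.001  0.112  0.994]
 [ 0.     0.994 -0.112]
 [-1.     0.     0.001]]
rot vec tool deg [-1.842  0.06  -0.014]
rot vec tool deg [178.158  -0.021  -0.093]
shift tool cm [0.699 6.197 2.24 ]
```

```bash
python3 -m inch '[[[0,1,0.5,-1,0,0,255],[0,3,1.3,-1.8,0,0,255],[0,4.5,2,-1.8,0,0,255],[0,5.2,2.2,-1.8,0,0,255],[2,5.2,2.2,-1.8,0,0,255],[5,5.2,2.2,-1.8,0,0,255],[8,5.2,2.2,-1.8,0,0,255],[10,5.2,2.2,-1.8,0,0,255],[11,5.2,2.2,-1.8,0,0,255],[11,5.2,2.2,-1.8,0,0,255]]]'
python3 - <<'E'
from h import *
p,d=vision.read_camera('scene'); cv2.imwrite('pics/s1.png',cv2.resize(p[100:280,180:460],None,fx=2.8,fy=2.8))
E
```

```text
time: 4.3
tool_pos: [0.5444, -0.064, 0.0962]
tcp_rot: [0.03, 0.707, -0.03, 0.706]
contact_force: [0.2, 0.4, 0.9]
width: -0.0001
```

View pics/s1.png

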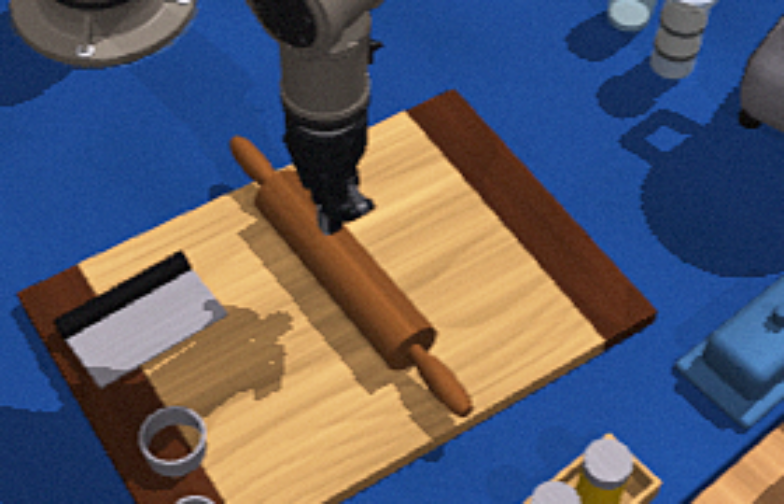

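The shut fingers hang just above the middle of the barrel, near (325,215) in the crop. Next I'll descend in small steps and watch the force.

```bash
python3 -m inch '[[[0.4,0,0,0,0,0,255],[0.8,0,0,0,0,0,255],[1.1,0,0,0,0,0,255],[1.2,0,0,0,0,0,255],[1.25,0,0,0,0,0,255],[1.3,0,0,0,0,0,255],[1.35,0,0,0,0,0,255],[1.4,0,0,0,0,0,255],[1.4,0,0,0,0,0,255],[1.4,0,0,0,0,0,255]]]'
```

```text
time: 5.6
tool_pos: [0.5447, -0.0637, 0.0825]
tcp_rot: [0.03, 0.706, -0.03, 0.706]
contact_force: [-0.3, -0.8, -0.7]
width: 0.0003
```

```bash
python3 -m inch '[[[0.05,0,0,0,0,0,255],[0.1,0,0,0,0,0,255],[0.1,0,0,0,0,0,255],[0.15,0,0,0,0,0,255],[0.15,0,0,0,0,0,255],[0.2,0,0,0,0,0,255],[0.2,0,0,0,0,0,255],[0.2,0,0,0,0,0,255],[0.2,0,0,0,0,0,255],[0.2,0,0,0,0,0,255]]]'
```

```text
time: 6.85
tool_pos: [0.5447, -0.0637, 0.0805]
tcp_rot: [0.03, 0.706, -0.03, 0.706]
contact_force: [-0.1, -0.3, -0.3]
width: 0.0004
```

```bash
python3 -m inch '[[[0.05,0,0,0,0,0,255],[0.05,0,0,0,0,0,255],[0.1,0,0,0,0,0,255],[0.1,0,0,0,0,0,255],[0.1,0,0,0,0,0,255],[0.15,0,0,0,0,0,255],[0.15,0,0,0,0,0,255],[0.15,0,0,0,0,0,255],[0.15,0,0,0,0,0,255],[0.15,0,0,0,0,0,255]]]'
```

```text
time: 8.1
tool_pos: [0.5447, -0.0637, 0.079]
tcp_rot: [0.03, 0.706, -0.03, 0.706]
contact_force: [0.3, 0.2, 0.7]
width: 0.0004
```

```bash
python3 -m inch '[[[0.05,0,0,0,0,0,255],[0.05,0,0,0,0,0,255],[0.1,0,0,0,0,0,255],[0.1,0,0,0,0,0,255],[0.1,0,0,0,0,0,255],[0.15,0,0,0,0,0,255],[0.15,0,0,0,0,0,255],[0.15,0,0,0,0,0,255],[0.15,0,0,0,0,0,255],[0.15,0,0,0,0,0,255]]]'
python3 - <<'E'
from h import *
from meas import *
p,W=measure('scene')
p,d=vision.read_camera('scene'); cv2.imwrite('pics/s2.png',cv2.resize(p[130:230,240:370],None,fx=5,fy=5))
E
```

```text
time: 9.35
tool_pos: [0.5447, -0.0637, 0.0775]
tcp_rot: [0.03, 0.706, -0.03, 0.706]
contact_force: [-0.5, 0.4, 1.0]
width: 0.0002
board score 0.83 16443 z med 0.02160907189968242
board rect mm ((568.3775024414062, -77.41018676757812), (563.3653564453125, 391.1701965332031), 82.3214111328125)
pin [(0.87, np.int64(1777))]
pin z pct [0.0532906  0.07240467 0.08161291 0.0830863  0.08495608]
barrel top: n 1196 c [ 0.56803786 -0.06440281] ang -3.1346299573680545 ends [-0.19294922  0.16528572] side [-0.02114287  0.02889455]
pin rect ((547.823486328125, -55.36590576171875), (63.638309478759766, 426.8114929199219), 85.360107421875)
```

View pics/s2.png

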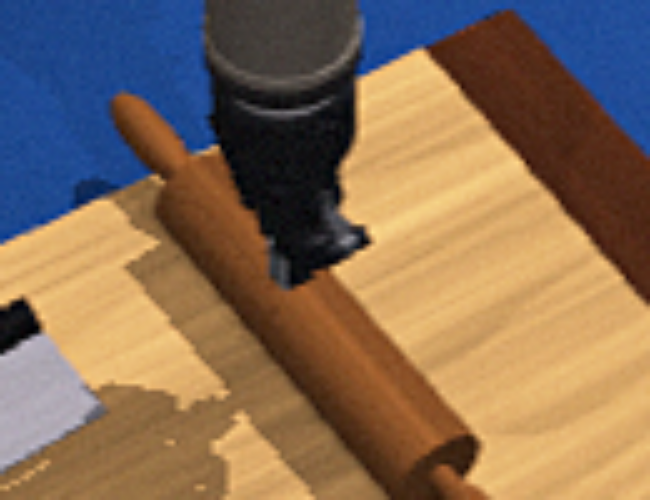

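```bash
python3 -m inch '[[[-0.7,0,0,0,0,0,255],[-0.7,0.5,0,0,0,0,255],[-0.7,1,0,0,0,0,255],[-0.6,1,0,0,0,0,255],[-0.5,1,0,0,0,0,255],[-0.45,1,0,0,0,0,255],[-0.4,1,0,0,0,0,255],[-0.4,1,0,0,0,0,255],[-0.4,1,0,0,0,0,255],[-0.4,1,0,0,0,0,255]]]'
python3 -c "
from bench import arm
o=arm.get_obs();print(o['tool_pos'],o['contact_force'])"
```

```text
time: 10.8
tool_pos: [0.5456, -0.0537, 0.0816]
tcp_rot: [0.03, 0.706, -0.03, 0.707]
contact_force: [0.7, 0.4, -0.9]
width: -0.0004
[ 0.54560509 -0.05369235  0.08155308] [ 0.68504193  0.43277723 -0.88113116]
```

```bash
python3 -m inch '[[[0.05,0,0,0,0,0,255],[0.05,0,0,0,0,0,255],[0.1,0,0,0,0,0,255],[0.1,0,0,0,0,0,255],[0.1,0,0,0,0,0,255],[0.1,0,0,0,0,0,255],[0.1,0,0,0,0,0,255],[0.1,0,0,0,0,0,255],[0.1,0,0,0,0,0,255],[0.1,0,0,0,0,0,255]]]'
python3 -c "
from bench import arm
o=arm.get_obs();print(o['tool_pos'],o['contact_force'])"
```

```text
time: 12.05
tool_pos: [0.5455, -0.0537, 0.0805]
tcp_rot: [0.03, 0.706, -0.03, 0.706]
contact_force: [0.4, -0.5, 0.0]
width: -0.0
[ 0.54553463 -0.05371233  0.08048618] [ 0.38452859 -0.51715026  0.02559204]
```

```bash
python3 -m inch '[[[0.05,0,0,0,0,0,255],[0.1,0,0,0,0,0,255],[0.1,0,0,0,0,0,255],[0.1,0,0,0,0,0,255],[0.15,0,0,0,0,0,255],[0.15,0,0,0,0,0,255],[0.15,0,0,0,0,0,255],[0.15,0,0,0,0,0,255],[0.15,0,0,0,0,0,255],[0.15,0,0,0,0,0,255]]]'
python3 -c "
from bench import arm
o=arm.get_obs();print(o['tool_pos'],o['contact_force'])"
```

```text
time: 13.3
tool_pos: [0.5456, -0.0537, 0.079]
tcp_rot: [0.03, 0.706, -0.03, 0.706]
contact_force: [-0.0, -0.2, 0.3]
width: 0.0001
[ 0.54557463 -0.05370369  0.07901275] [-0.04933069 -0.22780301  0.28022061]
```

```bash
python3 -m inch '[[[0.05,0,0,0,0,0,255],[0.1,0,0,0,0,0,255],[0.1,0,0,0,0,0,255],[0.15,0,0,0,0,0,255],[0.15,0,0,0,0,0,255],[0.2,0,0,0,0,0,255],[0.2,0,0,0,0,0,255],[0.2,0,0,0,0,0,255],[0.2,0,0,0,0,0,255],[0.2,0,0,0,0,0,255]]]'
python3 - <<'E'
from h import *
o=arm.get_obs();print(o['tool_pos'],o['contact_force'],o['time'])
p,d=vision.read_camera('wrist'); cv2.imwrite('pics/w1.png',p)
E
```

```text
time: 14.55
tool_pos: [0.5456, -0.0537, 0.077]
tcp_rot: [0.03, 0.706, -0.03, 0.706]
contact_force: [0.2, -0.2, 0.8]
width: 0.0001
[ 0.5455963  -0.0537261   0.07703477] [ 0.20389307 -0.20674101  0.77422322] 14.55
```

View pics/w1.png

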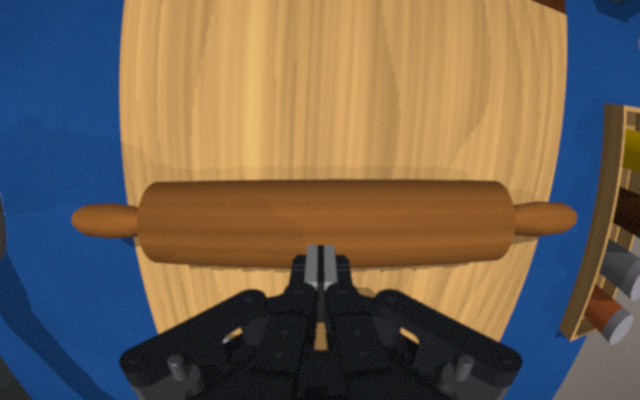

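```bash
python3 - <<'E'
from h import *
c=vision.camera_params('wrist');K=c['K'];print(c['position'],R.from_quat(c['rotation']).as_matrix().round(3))
M=R.from_quat(c['rotation']).as_matrix();P=np.array(c['position'])
def proj(X):
    v=M.T@(np.array(X)-P); v=np.array([v[0],-v[1],-v[2]]); th=np.arctan2(np.hypot(v[0],v[1]),v[2]); r=K[0,0]*th; n=v[:2]/np.hypot(*v[:2])
    return (r*n+K[:2,2]).round(1)
print('tcp',proj([.5456,-.0537,.077]))
for z in(.082,.087): print(z,proj([.5456,-.0537,z]))
ax=np.array([np.cos(np.radians(-4.6)),np.sin(np.radians(-4.6)),0]); y=np.array([-ax[1],ax[0],0])
# fit silhouette: pin centre candidates
for yc in(-.045,-.05,-.055,-.06,-.065,-.07):
    p=np.array([.547,yc,.052]); out=[]
    for t in(-60,-30,0,30,60,90,120): 
        pass
    vs=[proj(p+.03*(np.sin(a)*y+np.cos(a)*np.array([0,0,1]))-.05*ax)[1] for a in np.radians(np.arange(-110,111,5))]
    e=[proj(p+.125*ax)[0],proj(p-.125*ax)[0]]
    print(yc,min(vs),max(vs),e)
E
python3 - <<'E'
import cv2
p=cv2.imread('pics/w1.png')[160:290,240:400]
cv2.imwrite('pics/w1c.png',cv2.resize(p,None,fx=4.5,fy=4.5,interpolation=cv2.INTER_CUBIC))
E
```

```text
[0.55156853 0.02564119 0.24517292] [[ 0.996  0.081  0.027]
 [-0.086  0.946  0.311]
 [-0.001 -0.312  0.95 ]]
tcp [321.9 238. ]
0.082 [322.  241.7]
0.087 [322.  245.5]
-0.045 165.7 254.6 [np.float64(491.4), np.float64(153.2)]
-0.05 172.9 261.1 [np.float64(490.8), np.float64(154.8)]
-0.055 180.0 267.5 [np.float64(490.1), np.float64(156.4)]
-0.06 187.0 273.7 [np.float64(489.3), np.float64(158.0)]
-0.065 193.9 279.8 [np.float64(488.6), np.float64(159.7)]
-0.07 200.7 285.8 [np.float64(487.8), np.float64(161.4)]
```

View pics/w1c.png

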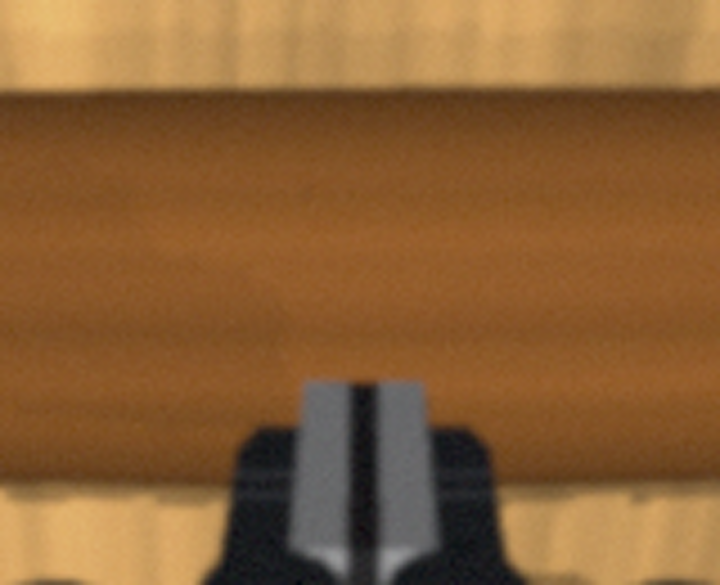

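```bash
python3 -m inch '[[[0.05,0,0,0,0,0,255],[0.1,0,0,0,0,0,255],[0.15,0,0,0,0,0,255],[0.2,0,0,0,0,0,255],[0.25,0,0,0,0,0,255],[0.3,0,0,0,0,0,255],[0.3,0,0,0,0,0,255],[0.3,0,0,0,0,0,255],[0.3,0,0,0,0,0,255],[0.3,0,0,0,0,0,255]]]'
python3 - <<'E'
from h import *
o=arm.get_obs();print(o['tool_pos'],o['contact_force'],o['time'])
c=vision.camera_params('wrist');K=c['K']
M=R.from_quat(c['rotation']).as_matrix();P=np.array(c['position'])
def proj(X):
    v=M.T@(np.array(X)-P); v=np.array([v[0],-v[1],-v[2]]); th=np.arctan2(np.hypot(v[0],v[1]),v[2]); r=K[0,0]*th; n=v[:2]/np.hypot(*v[:2])
    return (r*n+K[:2,2]).round(1)
t=o['tool_pos']
for dz in(0,.005,.01,.015):
    for dy in(-.011,0,.011): print(dz,dy,proj(t+[0,dy,dz]))
E
```

```text
time: 15.85
tool_pos: [0.5456, -0.0537, 0.074]
tcp_rot: [0.03, 0.706, -0.03, 0.706]
contact_force: [0.3, 0.5, 0.4]
width: -0.0003
[ 0.54555584 -0.05370079  0.07401527] [0.26502818 0.52177473 0.43218682] 15.85
0 -0.011 [323.3 254.1]
0 0 [321.8 238. ]
0 0.011 [320.3 221.1]
0.005 -0.011 [323.4 258. ]
0.005 0 [321.9 241.7]
0.005 0.011 [320.3 224.4]
0.01 -0.011 [323.5 262.2]
0.01 0 [321.9 245.5]
0.01 0.011 [320.2 227.9]
0.015 -0.011 [323.5 266.5]
0.015 0 [321.9 249.6]
0.015 0.011 [320.2 231.6]
```

```bash
python3 - <<'E'
from h import *
c=vision.camera_params('wrist');K=c['K'];M=R.from_quat(c['rotation']).as_matrix();P=np.array(c['position'])
o=arm.get_obs()
p,d=vision.read_camera('wrist'); cv2.imwrite('pics/w2.png',cv2.resize(p[160:290,240:400],None,fx=4.5,fy=4.5))
def W(u,v):
    a=np.array([u-K[0,2],v-K[1,2]]);r=np.hypot(*a);th=r/K[0,0];n=a/r
    x=np.array([np.tan(th)*n[0],-np.tan(th)*n[1],-1])*d[v,u]
    return P+M@x
for u in (313,327,290,360):
    for v in range(180,272,6):
        print(u,v,W(u,v).round(4))
E
```

```text
313 180 [ 0.5412 -0.0308  0.0227]
313 186 [ 0.5426 -0.0252  0.0592]
313 192 [ 0.5425 -0.0275  0.0644]
313 198 [ 0.5425 -0.0292  0.0709]
313 204 [ 0.5422 -0.0323  0.0725]
313 210 [ 0.5421 -0.0349  0.0755]
313 216 [ 0.5418 -0.0379  0.0773]
313 222 [ 0.5416 -0.0408  0.0792]
313 228 [ 0.5414 -0.0437  0.0811]
313 234 [ 0.541  -0.0473  0.0814]
313 240 [ 0.5407 -0.0506  0.0824]
313 246 [ 0.5419 -0.0434  0.1043]
313 252 [ 0.5421 -0.0431  0.1113]
313 258 [ 0.5422 -0.043   0.1175]
313 264 [ 0.5424 -0.0427  0.1235]
313 270 [ 0.5425 -0.043   0.1282]
327 180 [ 0.5514 -0.0317  0.0226]
327 186 [ 0.5511 -0.0259  0.0594]
327 192 [ 0.5509 -0.0279  0.0654]
327 198 [ 0.5506 -0.0301  0.0702]
327 204 [ 0.5503 -0.0326  0.0735]
327 210 [ 0.5501 -0.0349  0.0774]
327 216 [ 0.5498 -0.0381  0.0784]
327 222 [0.5516 0.0256 0.2422]
327 228 [ 0.5492 -0.0447  0.0803]
327 234 [ 0.549  -0.0479  0.0816]
327 240 [ 0.5487 -0.0511  0.0826]
327 246 [ 0.5488 -0.0438  0.1048]
327 252 [ 0.5487 -0.0433  0.112 ]
327 258 [ 0.5486 -0.0436  0.1174]
327 264 [ 0.5485 -0.0441  0.1219]
327 270 [ 0.5484 -0.044   0.1273]
290 180 [ 0.524
[... 372 characters left out ...]
271 -0.0533  0.0824]
290 252 [ 0.5266 -0.0573  0.0823]
290 258 [ 0.5259 -0.0619  0.0811]
290 264 [ 0.5251 -0.0671  0.0792]
290 270 [ 0.5234 -0.0753  0.0727]
360 180 [ 0.5756 -0.0335  0.0231]
360 186 [ 0.5713 -0.0271  0.0609]
360 192 [ 0.5706 -0.0295  0.0656]
360 198 [ 0.5699 -0.0317  0.0701]
360 204 [ 0.5694 -0.0343  0.0735]
360 210 [ 0.569  -0.0372  0.0755]
360 216 [ 0.5686 -0.0399  0.078 ]
360 222 [ 0.5684 -0.0435  0.0784]
360 228 [ 0.568  -0.046   0.0812]
360 234 [ 0.5676 -0.0487  0.0834]
360 240 [ 0.5676 -0.0533  0.0819]
360 246 [ 0.5674 -0.0568  0.0825]
360 252 [ 0.5673 -0.0609  0.0822]
360 258 [ 0.5672 -0.0651  0.0819]
360 264 [ 0.5674 -0.0712  0.0787]
360 270 [ 0.5727 -0.1099  0.023 ]
```

View pics/w2.png

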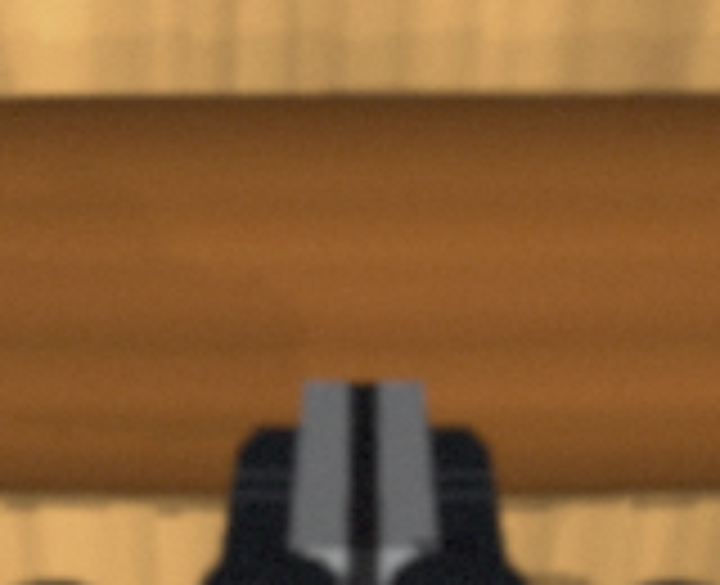

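The wrist depth puts the pad ends at z ≈ 0.103 and the barrel top at 0.0825. The real fingertips are therefore about 20 mm above the wood, with the TCP about 29 mm beyond them. I'll go down 14 mm, then in fine steps.

```bash
python3 -m inch '[[[0.2,0,0,0,0,0,255],[0.4,0,0,0,0,0,255],[0.6,0,0,0,0,0,255],[0.8,0,0,0,0,0,255],[1.0,0,0,0,0,0,255],[1.2,0,0,0,0,0,255],[1.3,0,0,0,0,0,255],[1.4,0,0,0,0,0,255],[1.4,0,0,0,0,0,255],[1.4,0,0,0,0,0,255]]]'
python3 - <<'E'
from h import *
c=vision.camera_params('wrist');K=c['K'];M=R.from_quat(c['rotation']).as_matrix();P=np.array(c['position'])
o=arm.get_obs(); print(o['tool_pos'],o['contact_force'])
p,d=vision.read_camera('wrist'); cv2.imwrite('pics/w3.png',cv2.resize(p[160:290,240:400],None,fx=4.5,fy=4.5))
def W(u,v):
    a=np.array([u-K[0,2],v-K[1,2]]);r=np.hypot(*a);th=r/K[0,0];n=a/r
    x=np.array([np.tan(th)*n[0],-np.tan(th)*n[1],-1])*d[v,u]
    return P+M@x
for u in (313,280):
    for v in range(236,256,2): print(u,v,W(u,v).round(4))
E
```

```text
time: 17.15
tool_pos: [0.5456, -0.0537, 0.0601]
tcp_rot: [0.03, 0.706, -0.03, 0.707]
contact_force: [0.1, 0.5, -0.8]
width: -0.0
[ 0.54561429 -0.05370426  0.06005146] [ 0.10176959  0.48668456 -0.79696802]
313 236 [ 0.5418 -0.0425  0.0804]
313 238 [ 0.5417 -0.0434  0.0811]
313 240 [ 0.5416 -0.0444  0.0814]
313 242 [ 0.5415 -0.0457  0.0811]
313 244 [ 0.5414 -0.0467  0.0815]
313 246 [ 0.5419 -0.0434  0.0903]
313 248 [ 0.5421 -0.0427  0.0939]
313 250 [ 0.542  -0.0438  0.094 ]
313 252 [ 0.5421 -0.043   0.0976]
313 254 [ 0.5422 -0.0425  0.1005]
280 236 [ 0.5245 -0.0408  0.0812]
280 238 [ 0.5245 -0.0417  0.0817]
280 240 [ 0.5243 -0.0428  0.0818]
280 242 [ 0.5241 -0.0441  0.0816]
280 244 [ 0.5239 -0.0453  0.0814]
280 246 [ 0.5239 -0.0462  0.082 ]
280 248 [ 0.5236 -0.0478  0.0812]
280 250 [ 0.5236 -0.0484  0.0824]
280 252 [ 0.5236 -0.0493  0.0829]
280 254 [ 0.5231 -0.0513  0.0816]
```

View pics/w3.png

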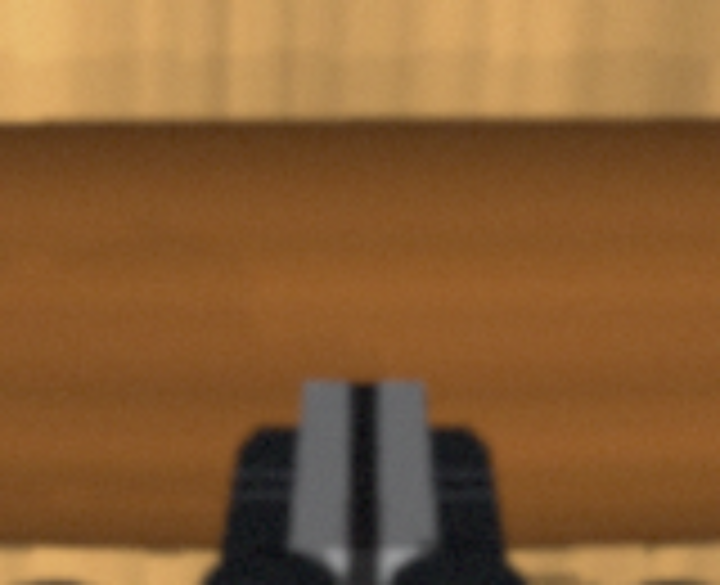

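```bash
python3 -m inch '[[[0.2,0,0,0,0,0,255],[0.35,0,0,0,0,0,255],[0.45,0,0,0,0,0,255],[0.5,0,0,0,0,0,255],[0.55,0,0,0,0,0,255],[0.6,0,0,0,0,0,255],[0.6,0,0,0,0,0,255],[0.6,0,0,0,0,0,255],[0.6,0,0,0,0,0,255],[0.6,0,0,0,0,0,255]]]'
```

```text
time: 18.45
tool_pos: [0.5459, -0.0535, 0.0569]
tcp_rot: [0.03, 0.706, -0.031, 0.707]
contact_force: [-10.7, -0.0, 30.5]
width: -0.0001
```

Contact, with the measured z at 0.0569 and about 11 N/mm of stiffness. I'll lift, go 9 mm behind the top and press lightly.

```bash
python3 -m inch '[[[-0.2,0,0,0,0,0,255],[-0.6,0,0,0,0,0,255],[-0.8,-0.3,0,0,0,0,255],[-0.8,-0.9,0,0,0,0,255],[-0.8,-0.9,0,0,0,0,255],[-0.5,-0.9,0,0,0,0,255],[-0.3,-0.9,0,0,0,0,255],[-0.22,-0.9,0,0,0,0,255],[-0.22,-0.9,0,0,0,0,255],[-0.22,-0.9,0,0,0,0,255]]]'
```

```text
time: 19.7
tool_pos: [0.5448, -0.0625, 0.057]
tcp_rot: [0.03, 0.706, -0.03, 0.706]
contact_force: [-3.5, -0.9, 10.1]
width: -0.0001
```

Pressing at about 10 N. Now the first stroke, eased to about 7 N.

```bash
python3 -m inch '[[[-0.02,0.2,0,0,0,0,255],[-0.02,0.7,0,0,0,0,255],[-0.02,1.3,0,0,0,0,255],[-0.02,1.9,0,0,0,0,255],[-0.02,2.5,0,0,0,0,255],[-0.02,3.1,0,0,0,0,255],[-0.02,3.5,0,0,0,0,255],[-0.02,3.6,0,0,0,0,255],[-0.02,3.6,0,0,0,0,255],[-0.02,3.6,0,0,0,0,255]]]'
python3 - <<'E'
from h import *
o=arm.get_obs(); print(o['tool_pos'],o['contact_force'])
c=vision.camera_params('wrist');K=c['K'];M=R.from_quat(c['rotation']).as_matrix();P=np.array(c['position'])
p,d=vision.read_camera('wrist')
v,u=np.mgrid[160:300,100:560]; a0=u-K[0,2];a1=v-K[1,2];r=np.hypot(a0,a1);th=r/K[0,0]
dd=d[160:300,100:560]
X=np.stack([np.tan(th)*a0/r*dd,-np.tan(th)*a1/r*dd,-dd],-1)@M.T+P
m=(dd>0)&(X[...,2]>.06)&(X[...,2]<.09)&(abs(X[...,0]-.547)<.11)&(abs(X[...,0]-.547)>.02)
w=X[m]
from scipy.optimize import least_squares
f=lambda q:np.hypot((w[:,1]-q[0]-q[1]*(w[:,0]-.547))*np.cos(q[1]),w[:,2]-q[2])-.03
s=least_squares(f,[-.04,-.08,.052],loss='soft_l1',f_scale=.002); print('pin y at x=.547',s.x,len(w))
E
python3 meas.py
```

```text
time: 20.95
tool_pos: [0.5477, -0.0262, 0.057]
tcp_rot: [0.03, 0.707, -0.03, 0.706]
contact_force: [-3.5, 0.9, 8.8]
width: 0.0001
[ 0.54772588 -0.02615322  0.05703087] [-3.53512858  0.94621828  8.78971306]
pin y at x=.547 [-0.03600209 -0.08198602  0.05259012] 23302
board score 0.97 13110 z med 0.021289759324403468
board rect mm ((562.1357421875, -70.9000244140625), (564.6204833984375, 389.1352233886719), 82.04483032226562)
pin [(0.56, np.int64(432))]
pin z pct [0.05422808 0.06728533 0.08061141 0.08273902 0.08567052]
barrel top: n 239 c [ 0.65609423 -0.03901114] ang -11.21134781517804 ends [-0.03977465  0.08387475] side [-0.02803459  0.02324922]
pin rect ((551.686767578125, -30.525753021240234), (58.953102111816406, 424.8690490722656), 84.33876037597656)
board score 0.7 16824 z med 0.021684412339762593
board rect mm ((568.4407958984375, -77.45269775390625), (565.43408203125, 394.67132568359375), 82.32406616210938)
pin [(0.69, np.int64(1991))]
pin z pct [0.0487881  0.07203512 0.08200217 0.08316109 0.08546133]
barrel top: n 1291 c [ 0.56226017 -0.04381851] ang -4.207552405612588 ends [-0.18871701  0.17703172] side [-0.02186898  0.02948585]
pin rect ((552.0868530273438, -36.99833679199219), (65.25511932373047, 428.5001525878906), 85.40545654296875)
21.3
```

The stroke worked: the pin moved 18 mm for 36 mm of finger travel, and its heading held. Now a combined lift, return, press and roll call.

```bash
cat > wp.py <<'E'
from h import *
from scipy.optimize import least_squares
def pin():
    o=arm.get_obs()
    c=vision.camera_params('wrist');K=c['K'];M=R.from_quat(c['rotation']).as_matrix();P=np.array(c['position'])
    p,d=vision.read_camera('wrist'); t=o['tool_pos']
    v,u=np.mgrid[140:320,100:560]; a0=u-K[0,2];a1=v-K[1,2];r=np.hypot(a0,a1);th=r/K[0,0]; dd=d[140:320,100:560]
    X=np.stack([np.tan(th)*a0/r*dd,-np.tan(th)*a1/r*dd,-dd],-1)@M.T+P
    m=(dd>0)&(X[...,2]>.06)&(X[...,2]<.09)&(abs(X[...,0]-t[0])<.1)&(abs(X[...,0]-t[0])>.02)
    w=X[m]
    f=lambda q:np.hypot((w[:,1]-q[0]-q[1]*(w[:,0]-t[0]))*np.cos(q[1]),w[:,2]-q[2])-.03
    s=least_squares(f,[t[1]-.01,-.08,.052],loss='soft_l1',f_scale=.002)
    print('t',round(o['time'],2),'pin y at tcp x',s.x.round(4),'tcp',t.round(4),'ahead',round(t[1]-s.x[0],4),'F',o['contact_force'].round(1)); return p,X,s.x
if __name__=='__main__': pin()
E
python3 -m inch '[[[0,0,0,0,0,0,255],[-0.5,0,0,0,0,0,255],[-0.5,-1.8,0,0,0,0,255],[-0.05,-1.8,0,0,0,0,255],[0,-1.6,0,0,0,0,255],[0,-0.8,0,0,0,0,255],[0,0.1,0,0,0,0,255],[0,1.0,0,0,0,0,255],[0,1.6,0,0,0,0,255],[0,1.8,0,0,0,0,255]]]'; python3 wp.py
```

```text
time: 22.55
tool_pos: [0.5495, -0.0081, 0.0571]
tcp_rot: [0.03, 0.706, -0.03, 0.707]
contact_force: [-3.9, 0.9, 11.7]
width: 0.0
t 22.55 pin y at tcp x [-0.0163 -0.0818  0.0526] tcp [ 0.5495 -0.0081  0.0571] ahead 0.0081 F [-3.9  0.9 11.7]
```

```bash

python3 -m inch '[[[0,0,0,0,0,0,255],[-0.5,0,0,0,0,0,255],[-0.5,-1.8,0,0,0,0,255],[-0.07,-1.8,0,0,0,0,255],[-0.03,-1.6,0,0,0,0,255],[-0.03,-0.8,0,0,0,0,255],[-0.03,0.1,0,0,0,0,255],[-0.03,1.0,0,0,0,0,255],[-0.03,1.7,0,0,0,0,255],[-0.03,1.9,0,0,0,0,255]]]'; python3 wp.py
python3 -m inch '[[[0,0,0,0,0,0,255],[-0.5,0,0,0,0,0,255],[-0.5,-1.8,0,0,0,0,255],[-0.05,-1.8,0,0,0,0,255],[0,-1.6,0,0,0,0,255],[0,-0.8,0,0,0,0,255],[0,0.1,0,0,0,0,255],[0,1.0,0,0,0,0,255],[0,1.7,0,0,0,0,255],[0,1.9,0,0,0,0,255]]]'; python3 wp.py
```

```text
time: 23.85
tool_pos: [0.551, 0.011, 0.0572]
tcp_rot: [0.03, 0.707, -0.03, 0.706]
contact_force: [-3.4, 0.8, 8.8]
width: 0.0
t 23.85 pin y at tcp x [ 0.004  -0.0819  0.0526] tcp [0.551  0.011  0.0572] ahead 0.007 F [-3.4  0.8  8.8]
time: 25.15
tool_pos: [0.5527, 0.0305, 0.0572]
tcp_rot: [0.03, 0.706, -0.029, 0.707]
contact_force: [-3.1, 0.5, 7.5]
width: 0.0003
t 25.15 pin y at tcp x [ 0.0244 -0.0819  0.0526] tcp [0.5527 0.0305 0.0572] ahead 0.0061 F [-3.1  0.5  7.5]
```

```bash

python3 -m inch '[[[0,0,0,0,0,0,255],[-0.5,0,0,0,0,0,255],[-0.5,-1.6,0,0,0,0,255],[-0.05,-1.6,0,0,0,0,255],[0,-1.4,0,0,0,0,255],[0,-0.6,0,0,0,0,255],[0,0.4,0,0,0,0,255],[0,1.4,0,0,0,0,255],[0,2.1,0,0,0,0,255],[0,2.3,0,0,0,0,255]]]'; python3 wp.py
python3 -m inch '[[[0,0,0,0,0,0,255],[-0.5,0,0,0,0,0,255],[-0.5,-1.8,0,0,0,0,255],[-0.05,-1.8,0,0,0,0,255],[0,-1.6,0,0,0,0,255],[0,-0.8,0,0,0,0,255],[0,0.2,0,0,0,0,255],[0,1.2,0,0,0,0,255],[0,1.9,0,0,0,0,255],[0,2.1,0,0,0,0,255]]]'; python3 wp.py
python3 - <<'E'
from h import *
p,d=vision.read_camera('top');cv2.imwrite('pics/t2.png',cv2.resize(p[130:290,230:450],None,fx=3.5,fy=3.5,interpolation=cv2.INTER_CUBIC))
E
```

```text
time: 26.45
tool_pos: [0.5546, 0.0532, 0.0572]
tcp_rot: [0.03, 0.706, -0.03, 0.707]
contact_force: [-2.3, -0.2, 7.7]
width: 0.0002
t 26.45 pin y at tcp x [ 0.0454 -0.0819  0.0526] tcp [0.5546 0.0532 0.0572] ahead 0.0078 F [-2.3 -0.2  7.7]
time: 27.75
tool_pos: [0.5565, 0.0743, 0.0572]
tcp_rot: [0.03, 0.706, -0.029, 0.707]
contact_force: [-1.7, 0.3, 7.3]
width: -0.0
t 27.75 pin y at tcp x [ 0.0667 -0.0819  0.0526] tcp [0.5565 0.0743 0.0572] ahead 0.0076 F [-1.7  0.3  7.3]
```

View pics/t2.png

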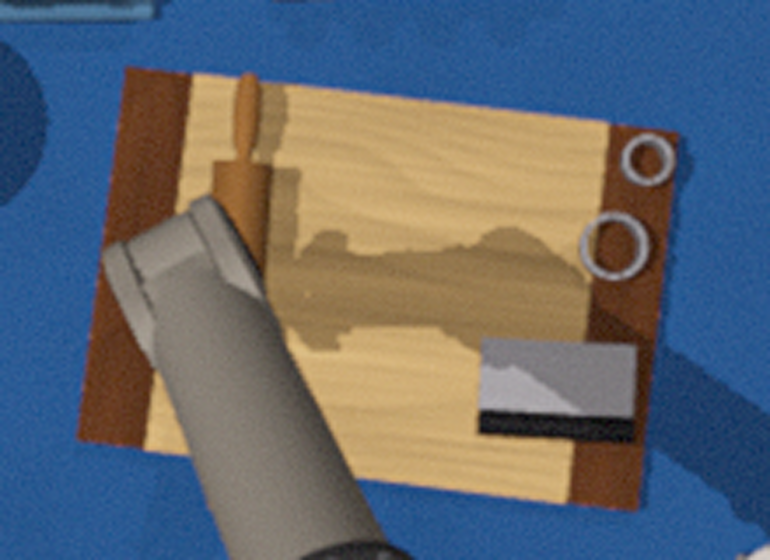

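The pin (barrel at about x = 240 in this crop) is square and close to the strip. About 108 mm remain, which is roughly 5 strokes.

```bash

python3 -m inch '[[[0,0,0,0,0,0,255],[-0.5,0,0,0,0,0,255],[-0.5,-1.8,0,0,0,0,255],[-0.05,-1.8,0,0,0,0,255],[0,-1.6,0,0,0,0,255],[0,-0.8,0,0,0,0,255],[0,0.2,0,0,0,0,255],[0,1.2,0,0,0,0,255],[0,1.9,0,0,0,0,255],[0,2.1,0,0,0,0,255]]]'; python3 wp.py
python3 -m inch '[[[0,0,0,0,0,0,255],[-0.5,0,0,0,0,0,255],[-0.5,-1.8,0,0,0,0,255],[-0.05,-1.8,0,0,0,0,255],[0,-1.6,0,0,0,0,255],[0,-0.8,0,0,0,0,255],[0,0.2,0,0,0,0,255],[0,1.2,0,0,0,0,255],[0,1.9,0,0,0,0,255],[0,2.1,0,0,0,0,255]]]'; python3 wp.py
python3 -m inch '[[[0,0,0,0,0,0,255],[-0.5,0,0,0,0,0,255],[-0.5,-1.8,0,0,0,0,255],[-0.05,-1.8,0,0,0,0,255],[0,-1.6,0,0,0,0,255],[0,-0.8,0,0,0,0,255],[0,0.2,0,0,0,0,255],[0,1.2,0,0,0,0,255],[0,1.9,0,0,0,0,255],[0,2.1,0,0,0,0,255]]]'; 
python3 - <<'E'
from wp import *
p,X,s=pin(); cv2.imwrite('pics/w5.png',p)
p,d=vision.read_camera('scene');cv2.imwrite('pics/s5.png',cv2.resize(p[100:280,180:460],None,fx=2.8,fy=2.8))
E
```

```text
time: 29.1
tool_pos: [0.5583, 0.0955, 0.0572]
tcp_rot: [0.03, 0.706, -0.029, 0.707]
contact_force: [-2.2, -0.5, 7.3]
width: 0.0
t 29.1 pin y at tcp x [ 0.0881 -0.0819  0.0526] tcp [0.5583 0.0955 0.0572] ahead 0.0074 F [-2.2 -0.5  7.3]
time: 30.4
tool_pos: [0.5601, 0.1165, 0.0572]
tcp_rot: [0.03, 0.706, -0.029, 0.707]
contact_force: [-1.3, 0.5, 7.3]
width: -0.0001
t 30.4 pin y at tcp x [ 0.1095 -0.082   0.0526] tcp [0.5601 0.1165 0.0572] ahead 0.007 F [-1.3  0.5  7.3]
time: 31.7
tool_pos: [0.5619, 0.1374, 0.0572]
tcp_rot: [0.03, 0.706, -0.029, 0.707]
contact_force: [-1.6, -1.2, 7.2]
width: -0.0001
t 31.7 pin y at tcp x [ 0.1308 -0.082   0.0526] tcp [0.5619 0.1374 0.0572] ahead 0.0066 F [-1.6 -1.2  7.2]
```

View pics/w5.png

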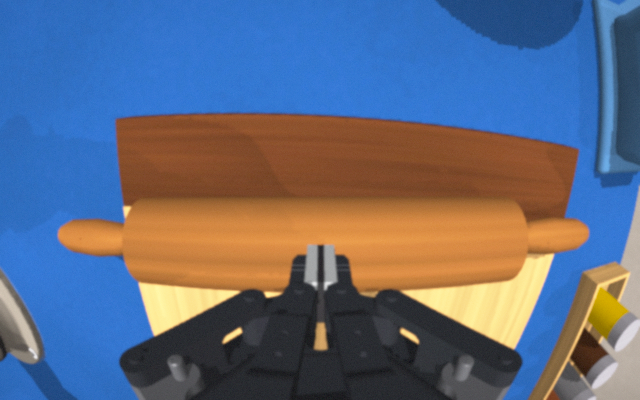

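View pics/s5.png

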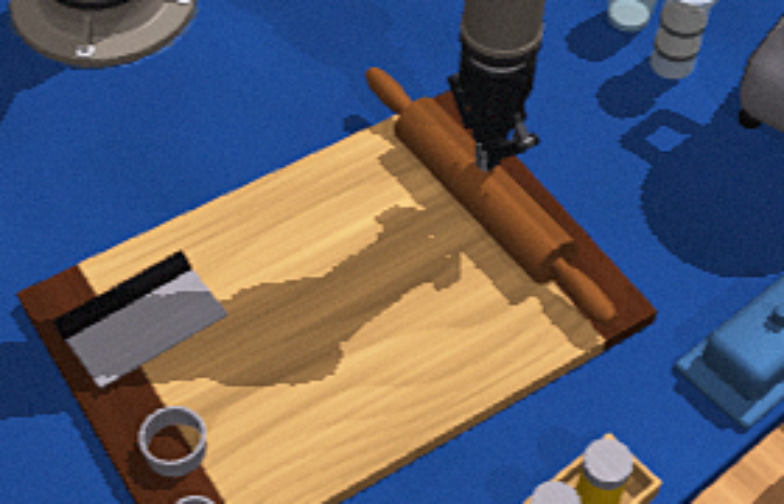

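Wrist view: the strip's outer edge runs through (118,118), (330,115) and (577,150), and the pin is about over the strip's inner edge. I'll measure what remains from this same image.

```bash
python3 - <<'E'
from h import *
c=vision.camera_params('wrist');K=c['K'];M=R.from_quat(c['rotation']).as_matrix();P=np.array(c['position'])
def g(u,v,z=.022):
    a=np.array([u-K[0,2],v-K[1,2]]);r=np.hypot(*a);th=r/K[0,0];n=a/r
    w=M@np.array([np.tan(th)*n[0],-np.tan(th)*n[1],-1]); return P+w*(z-P[2])/w[2]
E=[g(118,118),g(330,115),g(480,129),g(577,150)]
print(np.round(E,4))
A,B=E[0],E[-1]; e=(B-A)[:2]/np.linalg.norm((B-A)[:2]); n=np.array([-e[1],e[0]]);print('len',np.linalg.norm(B-A),np.degrees(np.arctan2(e[1],e[0])))
pc=np.array([.5625,.1308]); print('pin centre to outer edge',(A[:2]-pc)@n, 'in .035 ->',(A[:2]-pc)@n-.035)
E
```

```text
[[0.4151 0.2274 0.022 ]
 [0.5731 0.207  0.022 ]
 [0.6803 0.1932 0.022 ]
 [0.7859 0.176  0.022 ]]
len 0.3743540861197432 -7.885807063048988
pin centre to outer edge 0.07547709760922702 in .035 -> 0.04047709760922702
```

About 40 mm remain: two strokes, the last one slower.

```bash

python3 -m inch '[[[0,0,0,0,0,0,255],[-0.5,0,0,0,0,0,255],[-0.5,-1.8,0,0,0,0,255],[-0.05,-1.8,0,0,0,0,255],[0,-1.6,0,0,0,0,255],[0,-0.8,0,0,0,0,255],[0,0.2,0,0,0,0,255],[0,1.2,0,0,0,0,255],[0,1.9,0,0,0,0,255],[0,2.1,0,0,0,0,255]]]'; python3 wp.py
python3 -m inch '[[[0,0,0,0,0,0,255],[-0.5,0,0,0,0,0,255],[-0.5,-1.8,0,0,0,0,255],[-0.05,-1.8,0,0,0,0,255],[0,-1.6,0,0,0,0,255],[0,-1.0,0,0,0,0,255],[0,-0.2,0,0,0,0,255],[0,0.6,0,0,0,0,255],[0,1.4,0,0,0,0,255],[0,1.8,0,0,0,0,255]]]';
python3 -m inch '[[[0,0,0,0,0,0,255],[0,0,0,0,0,0,255],[0,0,0,0,0,0,255],[-0.02,0,0,0,0,0,255],[-0.05,0,0,0,0,0,255],[-0.1,0,0,0,0,0,255],[-0.2,0,0,0,0,0,255],[-0.5,0,0,0,0,0,255],[-1,0,0,0,0,0,255],[-1,0,0,0,0,0,255]]]'; python3 - <<'E'
from wp import *
p,X,s=pin(); cv2.imwrite('pics/w6.png',p)
E
```

```text
time: 33.05
tool_pos: [0.5637, 0.1583, 0.0572]
tcp_rot: [0.03, 0.706, -0.029, 0.707]
contact_force: [-1.7, 0.1, 6.4]
width: -0.0
t 33.05 pin y at tcp x [ 0.152  -0.082   0.0526] tcp [0.5637 0.1583 0.0572] ahead 0.0062 F [-1.7  0.1  6.4]
time: 34.35
tool_pos: [0.5652, 0.1764, 0.0572]
tcp_rot: [0.03, 0.706, -0.029, 0.707]
contact_force: [-0.3, 0.2, 6.5]
width: 0.0005
time: 35.6
tool_pos: [0.5655, 0.1746, 0.0673]
tcp_rot: [0.03, 0.706, -0.03, 0.707]
contact_force: [-0.3, 0.1, 0.4]
width: -0.0002
t 35.6 pin y at tcp x [ 0.1709 -0.0817  0.0526] tcp [0.5655 0.1746 0.0673] ahead 0.0037 F [-0.3  0.1  0.4]
```

View pics/w6.png

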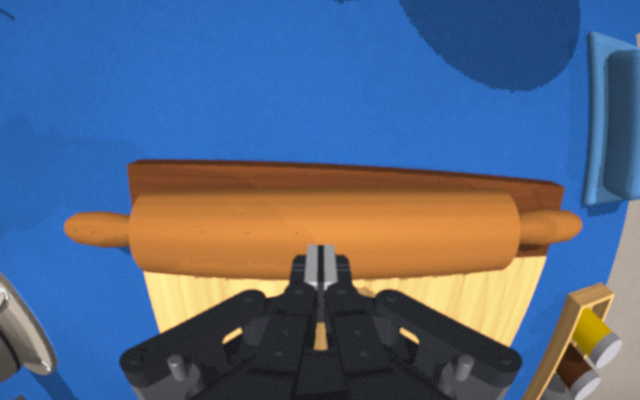

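The pin now sits over the strip, with a dark margin in front of it along the whole barrel. I'll lift clear and check.

```bash

python3 -m inch '[[[-2,0,0,0,0,0,255],[-5,0,0,0,0,0,255],[-9,0,0,0,0,0,255],[-13,-1,0,0,0,0,255],[-16,-5,0,0,0,0,255],[-18,-9,0,0,0,0,255],[-18,-13,0,0,0,0,255],[-18,-16,0,0,0,0,255],[-18,-18,0,0,0,0,255],[-18,-18,0,0,0,0,255]]]'
python3 - <<'E'
from h import *
p,d=vision.read_camera('top');cv2.imwrite('pics/t7.png',cv2.resize(p[130:290,230:450],None,fx=3.5,fy=3.5,interpolation=cv2.INTER_CUBIC))
for t,z in(("pin",.052),("barrel_far",.052),("barrel_near",.052),("cutter_big",.022),("cutter_small",.022),("scraper",.022)):
    for r in vision.landmark_of('top',t)[:1]:print('top',t,round(r['score'],2),atz('top',r['at'],z).round(3))
p,d=vision.read_camera('scene');cv2.imwrite('pics/s7.png',cv2.resize(p[100:300,180:460],None,fx=2.8,fy=2.8))
for t,z in(("pin",.052),("barrel_far",.052),("barrel_near",.052),("glass",0),("pusher",0),("jar",0),("cutter_big",.022)):
    for r in vision.landmark_of('scene',t)[:1]:print('scene',t,round(r['score'],2),atz('scene',r['at'],z).round(3))
E
```

```text
time: 36.9
tool_pos: [0.5498, -0.0065, 0.2479]
tcp_rot: [0.031, 0.706, -0.031, 0.707]
contact_force: [0.2, 1.0, -0.1]
width: 0.0002
top pin 0.78 [0.563 0.174 0.052]
top barrel_far 0.93 [0.688 0.163 0.052]
top barrel_near 0.93 [0.432 0.186 0.052]
top cutter_big 0.61 [ 0.691 -0.343  0.022]
top cutter_small 0.43 [ 0.687 -0.349  0.022]
top scraper 0.91 [ 0.434 -0.252  0.022]
scene pin 0.91 [0.567 0.173 0.052]
scene barrel_far 0.65 [0.689 0.159 0.052]
scene barrel_near 0.59 [0.443 0.179 0.052]
scene glass 0.81 [0.461 0.497 0.   ]
scene pusher 0.89 [0.525 0.489 0.   ]
scene jar 0.78 [ 0.478 -0.523  0.   ]
scene cutter_big 0.7 [ 0.594 -0.313  0.022]
```

View pics/t7.png

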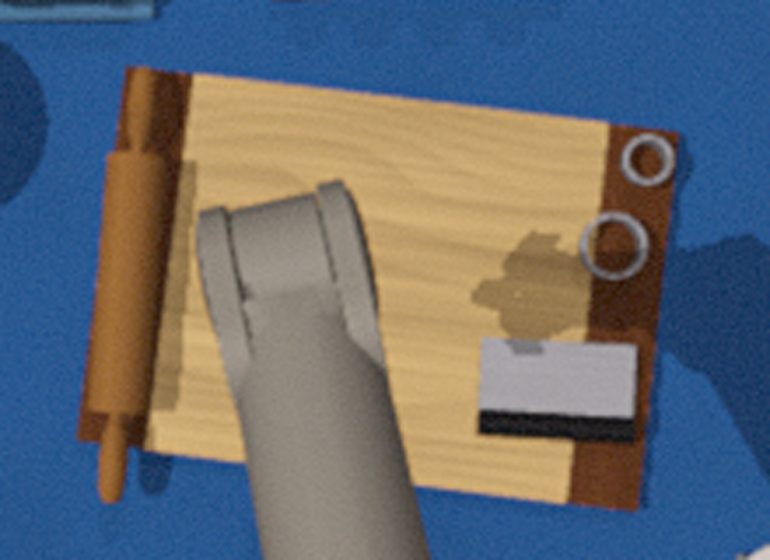

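View pics/s7.png

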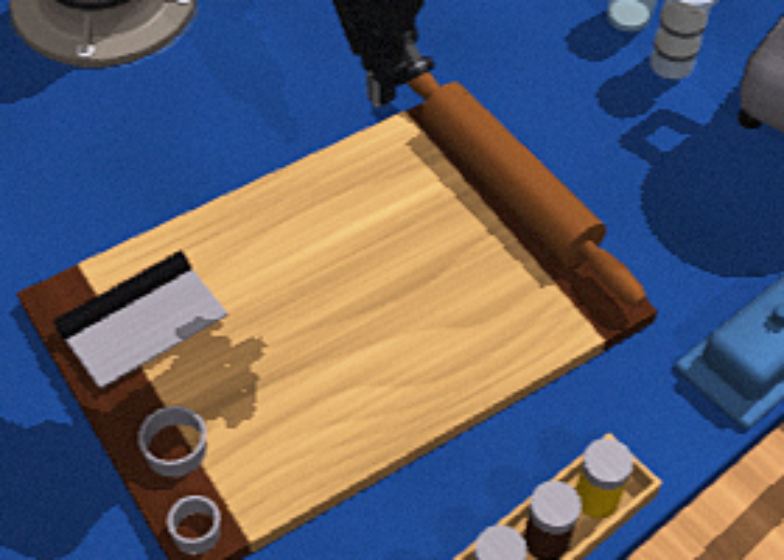

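```bash
python3 - <<'E'
from h import *
p,d=vision.read_camera('top')
for t in("pin","barrel_far","barrel_near"):
    r=vision.landmark_of('top',t)[0];print(t,atz('top',r['at'],.052).round(4))
print(arm.get_obs()['joint_velocities'].round(3)); print(arm.job_done())
E
```

```text
pin [0.5709 0.1765 0.052 ]
barrel_far [0.6998 0.166  0.052 ]
barrel_near [0.4362 0.1888 0.052 ]
[-0.     0.001 -0.    -0.    -0.001  0.     0.001]
the job is handed in; nothing more can be done
None
```

I rolled the pin about 225 mm to the left with the shut fingertips pressing on top at roughly 6–12 N. It took eleven short strokes, lifting and stepping back between them, and I handed the job in at about 37 s. The pin ended at rest on the left dark strip with the fingers clear of it.

**Final position:**
- The top and scene cameras put the barrel centre at about (0.565, 0.173). That is about 243 mm along the board's y, with the strip centre at 245 mm.
- The barrel is skewed about 3° to the strip, so its ends are about 6 mm either side of that line. The whole barrel is therefore on the strip, about 29 mm or more from either edge.
- In the last pictures, the cutters and scraper stand where they were at the start. The glass, pusher and jar also stayed put within measuring error.

**Checks that disagreed:**
- **Fingertip position:** the shut fingertips touched the wood about 25 mm behind the reported TCP, so finding contact took many small downward steps. The first touch read about 30 N before I eased off.
- **Pin position:** the wrist-depth, top and scene estimates differed by 3–5 mm. The last two top readings of the pin differed by up to 8 mm along its axis and 2.5 mm across it. I took this as detector noise.
- **Big cutter:** the top detector once confused it with the small one. The pictures and the scene camera show it has not moved.

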